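Walk a stuck lens carrier out of a microscope stage frame with alternate mallet taps

TASK

The lens carrier is stuck in the white stage frame. Slide the blue slide box that lies in front of the frame off to either side until it is wholly clear of the carrier's two lugs, then walk the carrier out, away from the robot, with light mallet taps on the near faces of its lugs: the red-dotted lug first, then turn and turn about, each tap carrying its end some 5 mm past the other end but never more than 12 mm ahead of it, until both ends are at least 15 mm out from home. Touch the carrier with nothing but the mallet, leave the bottle, the eyepiece, the dishes and the objective alone, and at the end stand the mallet upright on its blue mat again.

Things in the scene. Friction and masses are not known exactly. Their poses are not given: they have to be found in the camera images.
- frame: White stage frame fixed to the bench, base 160 x 170 x 18 mm, two rails up to 48 mm. Origin on the bench under its middle; +x is the way out, away from the robot, +y towards the red-dotted lug. A fixed brass guard post, 28 mm across and 84 mm tall, stands before it at x = -126 mm, y = 0; the base's front edge is at x = -75 mm. Its place and yaw on the bench vary.
- carrier: Black lens carrier, 75 mm high, with two grey lugs (30 x 36 mm, 14 to 60 mm above the bench) overhanging in front of the frame at its y = +75 and -75 mm. Each end has about 5 N of friction of its own: a tap on one lug moves that end to the frame's +x, the other end stays, and it stays where left. Ends go 32 mm out at most. Origin on the bench under the red-dotted lug; x axis the way out.
- lug_red (a point): Middle of the near (struck) face of the lug with a red dot on its top and on that face, 37 mm above the bench. Fully home it is at x = -100 mm in the frame's frame; it starts 0 to 2 mm out; its end is 15 mm out at x = -85 mm.
- lug_plain (a point): Middle of the near (struck) face of the lug without a dot, 37 mm above the bench; fully home at x = -100 mm in the frame's frame, starts 0 to 2 mm out, 15 mm out at x = -85 mm.
- nose (a point): Middle of the carrier's inner part, 130 mm ahead of the line between the struck faces, midway between the lugs, 37 mm above the bench. Its y in the frame's frame shows the skew: -0.77 mm for every mm that the red-dotted end leads the plain one.
- slidebox: Loose blue slide box, 70 (x) x 100 (y) x 34 mm high, 250 g, lying flat on the bench in front of the frame. Origin at the centre of its underside.
- mallet: Mallet standing on its head, 117 mm tall, 250 g. Head 90 (x) x 40 (y) x 40 mm high with a flat white nylon face at either end of its x axis, 45 mm from the middle; wooden handle 20 x 20 mm, upright (z), from 40 to 117 mm above the origin. Origin at the centre of the head's underside.
- mat: Blue mat fixed to the bench, 150 (x) x 120 (y) x 4 mm, on which the mallet stands; left or right of the bench. Origin at the centre of its underside.
- reagent: Loose amber reagent bottle, 68 mm diameter, 130 mm tall, standing on the side opposite to the mat; bystander. Origin at the centre of its underside.
- eyepiece: Loose black and silver eyepiece, 44 mm diameter, 75 mm tall, standing about 100 mm from the bottle, on the robot's side of it; bystander. Origin at the centre of its underside.
- dishes: Loose stack of round dishes, 90 mm diameter, 56 mm tall, beside the frame at its +y side; bystander. Origin at the centre of its underside.
- objective: Loose black and steel objective, 54 mm diameter, 78 mm tall, standing beside the frame at its -y side; bystander. Origin at the centre of its underside.
Mind the look-alikes: they are no part of the job. What is shaped like the mallet but green, pink or turquoise is not meant.

How it is judged:
By the outcome, as a careful person would: the job done as asked, in the order asked, and still so for the second after the job is handed in, with the robot touching nothing.
It also fails if it takes over 72 s, if anything falls off the work surface, if the arm or the gripper's body presses on something with over 40 N, if the wrist force passes 120 N, or if a joint passes its speed limit or range.

ROBOT

A 6-joint arm with a two-finger parallel gripper is mounted at the origin on the work surface. World frame = base frame: x ahead of the robot, y to its left, z up, the work surface at z = 0. Lengths are in m, angles in degrees, forces in N, time in s.
With the tool pointing down it reaches from about 0.4 to 0.925 m from the base axis. Payload 3.4 kg.
Tool frame: the origin (TCP) lies on the centre line of the jaws, within the pads' length; the fingertips stand 11 mm ahead of it and the grasp point (between the pads) lies 8 mm behind it; z points along the fingers, y is the line along which they close (so a half turn about z gives the same grasp; the last joint's range is limited). The gripper opens to 85 mm and grips with 20 to 120 N. Pads are 22 mm wide; open, the fingers measure 114 mm over their backs; the gripper's body (76 mm by 85 mm) begins 54 mm behind the grasp point. The pads swing forward as they close: fully open they stand 13 mm farther back than shut.
Start: joints at [-76.862, 17.578, 86.31, -0, 76.112, -4.211], TCP at [0.171, -0.549, 0.242] pointing down, gripper open.
Joint ranges: [-179.03, 179.03], [-60, 130.46], [8.19, 133.38], [-81.62, 261.62], [5.75, 156.47], [-153.77, 153.77]. Speed limits (degrees/s): [147.25, 147.25, 180, 180, 180, 180].

INTERFACE

Orientations are given as a 3x3 rotation matrix whose columns are the frame's x, y, z axes.
In Python, from workcell import arm, jaws, ik, get_obs, capture gives the robot as it stands. Calls block until the motion is done:
- arm.goto(position, orientation): joint-space move of the TCP to a pose.
- arm.move_straight(position, v=0.15, ori=None, contact_N=None): straight line of the TCP; ori=None keeps the orientation; v is the mean speed in m/s. With contact_N (N) it stops when the force on the tool has changed by that much, and returns True; else False.
- arm.movej(angles): joint-space move.
- jaws.move_gripper(opening, force=None): opening from 0.0 (shut) to 1.0 (fully open); force is the grip in N (None keeps the last); returns when the fingers have stopped.
- arm.wait(seconds).
- ik(position, orientation): joint angles nearest the present ones, or None.
- get_obs(): the state.
- capture(name): name is "scene" or "top" or "wrist"; returns a dict with "pixels" (420x560x3 uint8, red, green, blue), "camera_matrix" (3x3 intrinsics, pixels), "distortion" ([k1, k2, p1, p2, k3] as OpenCV has them; the pictures are not rectified), "extrinsics" (4x4, takes a point from camera to world coordinates). Camera axes: x right, y down, z forward; pixel columns grow to the right and rows downward; lengths in m; the calibration is good to about 2 mm. A picture is of the moment at which its call begins. There is no depth.
A pose or a line that the arm cannot do raises arm.PlanningError and nothing moves.
- arm.hand_in(): hands the job in; it is judged then, once.
The state is a dict: "time_s": time; "joint_positions": joint angles; "joint_velocities": joint speeds; "effort": joint torques, N m; "position": TCP position; "eef_rot": TCP orientation; "contact_force": force on the tool from outside, world axes, zero at the start; "moment": the same for the moment, N m; "finger_gap": opening from 0.0 (shut) to 1.0 (fully open); "grasp_force": force on a finger pad.
Only numpy, scipy, OpenCV 4.12 (cv2) and the standard library are available. Lean on these libraries where they do the work, as an engineer would, in place of code of your own. Each camera call takes 0.05 s, during which the arm holds its last target. There are 200 camera calls.

## Working session

There is one attempt and no reset: what is moved stays moved. The work goes in short steps, each a Python script; the robot and the scene stay as the last script left them, time stands still between calls to the robot, and variables do not carry over. Pictures are saved under pics/ and viewed, at most 10 in all, crops included, and the job is handed in when it is done.

```bash
ls; mkdir -p pics; python3 - <<'E'
from workcell import *
import cv2,numpy as np,pickle
d={}
for n in("scene","top","wrist"):
    c=capture(n);d[n]=c;cv2.imwrite(f"pics/{n}0.png",c["pixels"][:,:,::-1])
    print(n,c["camera_matrix"].tolist(),c["distortion"],np.round(c["extrinsics"],3).tolist())
pickle.dump(d,open("c0.pkl","wb"))
a=np.hstack([d["scene"]["pixels"],d["top"]["pixels"]])
print(get_obs())
E
```

```text
pics
scene [[419.5975135102402, 0.0, 281.96722207250235], [0.0, 419.5975135102402, 209.0090656660295], [0.0, 0.0, 1.0]] [-0.1237698  0.         0.         0.         0.       ] [[-0.536, 0.531, -0.656, 1.281], [0.844, 0.317, -0.433, 0.487], [-0.022, -0.786, -0.618, 0.793], [0.0, 0.0, 0.0, 1.0]]
top [[429.48685552320444, 0.0, 285.2831643298406], [0.0, 429.48685552320444, 206.73886256457232], [0.0, 0.0, 1.0]] [-0.12206194  0.          0.          0.          0.        ] [[-0.009, -0.98, 0.199, 0.226], [-1.0, 0.007, -0.013, -0.011], [0.012, -0.199, -0.98, 1.484], [0.0, 0.0, 0.0, 1.0]]
wrist [[310.3596124867971, 0.0, 278.4393092954703], [0.0, 310.3596124867971, 208.45964235220148], [0.0, 0.0, 1.0]] [0.02233906 0.         0.         0.         0.        ] [[0.298, -0.919, -0.259, 0.237], [-0.955, -0.288, -0.079, -0.528], [-0.002, 0.271, -0.963, 0.373], [0.0, 0.0, 0.0, 1.0]]
{'time_s': 0.15, 'joint_positions': array([-7.68625375e+01,  1.76139861e+01,  8.63675066e+01, -5.86822311e-04,
        7.61124902e+01, -4.21160241e+00]), 'joint_velocities': array([ 0.0500656 , -0.1405705 , -0.23597678,  0.00823447, -0.02365598,
       -0.0002478 ]), 'effort': array([ 8.74545240e-04, -4.57977498e+01, -2.52220130e+01,  4.63353149e-05,
        8.51677236e-03,  1.23369321e-05]), 'position': array([ 0.17130897, -0.54833046,  0.24157161]), 'eef_rot': array([[ 9.54505080e-01,  2.98194410e-01, -3.82505468e-04],
       [ 2.98194634e-01, -9.54503754e-01,  1.59512000e-03],
       [ 1.10552961e-04, -1.63661122e-03, -9.99998655e-01]]), 'contact_force': array([ 0.06318329, -0.32911438,  0.22959762]), 'moment': array([-0.01705636, -0.00386672, -0.00185822]), 'grasp_force': 0.0, 'finger_gap': 0.9998834580986524}
```

View pics/top0.png

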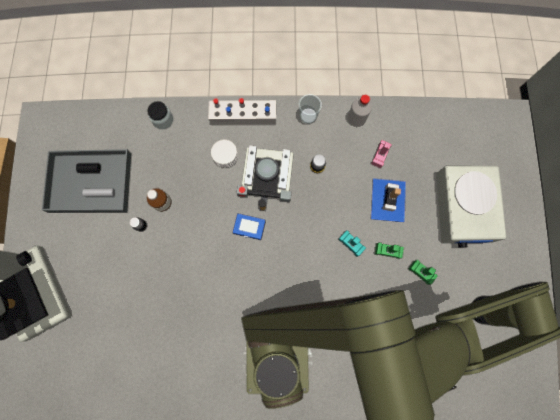

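View pics/scene0.png

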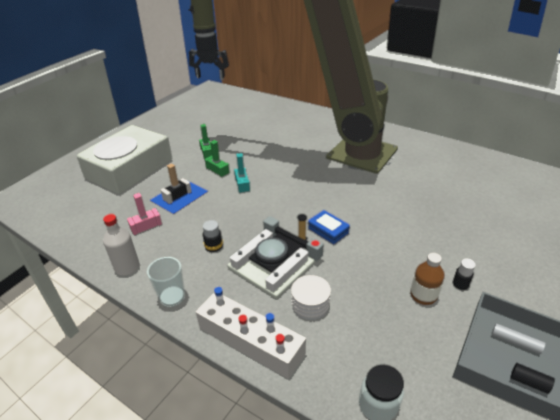

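```bash
python3 - <<'E'
import cv2,numpy as np,pickle
d=pickle.load(open("c0.pkl","rb"))
p=d["top"]["pixels"][:,:,::-1]
a=cv2.resize(p[135:245,205:335],None,fx=5,fy=5,interpolation=cv2.INTER_CUBIC)
cv2.imwrite("pics/cropA.png",a)
b=cv2.resize(p[170:230,360:420],None,fx=7,fy=7,interpolation=cv2.INTER_CUBIC)
p=d["scene"]["pixels"][:,:,::-1]
c=cv2.resize(p[150:220,145:205],None,fx=6,fy=6,interpolation=cv2.INTER_CUBIC)
cv2.imwrite("pics/cropB.png",np.hstack([b,c]))if b.shape[0]==c.shape[0] else print(b.shape,c.shape)
E
```

```text
(no output)
```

View pics/cropA.png

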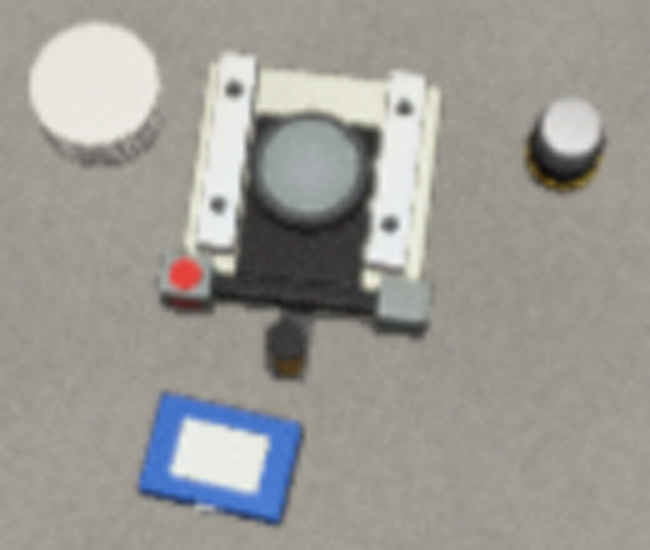

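View pics/cropB.png

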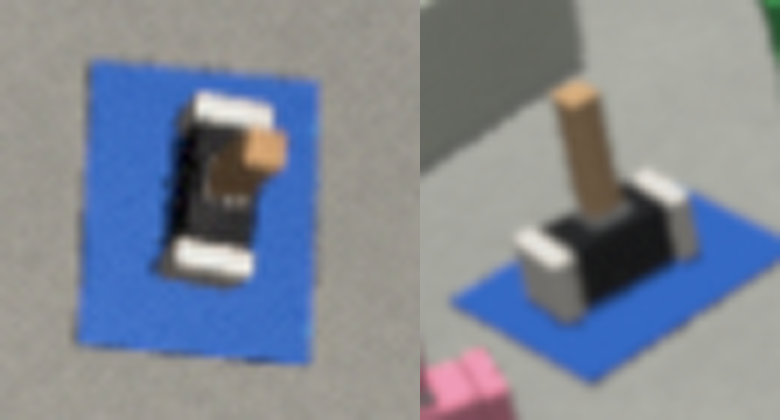

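Crop A: red lug dot at ≈(242,190), plain lug ≈(285,196), box ≈(249,227), post ≈(263,204). Mallet candidates in the top picture: wooden handle on the blue mat (391,197), green (390,250) and (424,270), turquoise (352,242), pink (381,153). The one on the mat, with its black head, white faces and wooden handle, fits the description, and crop B confirms it.

```bash
cat > h.py <<'E'
import cv2,numpy as np
from scipy.optimize import least_squares
def p2w(c,uv,z):
    uv=np.array(uv,float).reshape(-1,1,2)
    n=cv2.undistortPoints(uv,c["camera_matrix"],c["distortion"]).reshape(-1,2)
    T=c["extrinsics"];r=np.c_[n,np.ones(len(n))]@T[:3,:3].T
    s=(np.broadcast_to(z,len(n))-T[2,3])/r[:,2]
    return T[:3,3]+r*s[:,None]
def w2p(c,P):
    M=np.linalg.inv(c["extrinsics"])
    return cv2.projectPoints(np.array(P,float),cv2.Rodrigues(M[:3,:3])[0],M[:3,3],c["camera_matrix"],c["distortion"])[0].reshape(-1,2)
def R(a): return np.array([[np.cos(a),-np.sin(a)],[np.sin(a),np.cos(a)]])
def down(ydir):  # tool pointing down, closing axis along world angle ydir (rad)
    y=np.array([np.cos(ydir),np.sin(ydir),0]);z=np.array([0,0,-1.]);return np.c_[np.cross(y,z),y,z]
def fit(W,M):  # 2D rigid: world = t + R M
    W=np.array(W)[:,:2];M=np.array(M,float)
    f=lambda p:(M@R(p[2]).T+p[:2]-W).ravel()
    a0=np.arctan2(*(W[-1]-W[0])[::-1])-np.arctan2(*(M[-1]-M[0])[::-1])
    s=least_squares(f,[*W.mean(0),a0]);return s.x,f(s.x).reshape(-1,2)
E
python3 - <<'E'
import pickle
from h import *
d=pickle.load(open("c0.pkl","rb"));t=d["top"]
A=lambda L:[((u+.5)/5-.5+205,(v+.5)/5-.5+135) for u,v in L]
B=lambda L:[((u+.5)/7-.5+360,(v+.5)/7-.5+170) for u,v in L]
def show(n,W,M):
    x,r=fit(W,M);print(n,np.round(x[:2],4),np.degrees(x[2]).round(2),"res mm",np.round(r*1e3,1).tolist())
show("box",p2w(t,A([(165,393),(303,427),(283,524),(140,490)]),.034),[(.035,.05),(.035,-.05),(-.035,-.05),(-.035,.05)])
W=np.r_[p2w(t,A([(213,63),(440,87)]),.018),p2w(t,A([(185,274),(403,298)]),.060)]
show("frame",W,[(.085,.08),(.085,-.08),(-.084,.075),(-.084,-.075)])
W=p2w(t,B([(91,60),(321,80),(311,362),(77,345)]),.004)
show("mat",W,[(.075,.06),(.075,-.06),(-.075,-.06),(-.075,.06)])
print("handle",p2w(t,B([(265,149)]),.121))
show("head",p2w(t,B([(197,92),(273,100),(253,262),(175,248)]),.044),[(.045,.02),(.045,-.02),(-.045,-.02),(-.045,.02)])
print("bottle",p2w(t,[(153,192)],.13),"eyep",p2w(t,[(137,222)],.075),"dish",p2w(t,[(224,153)],.056),"obj",p2w(t,A([(571,125)]),.078))
E
```

```text
box [0.4523 0.0933] -13.59 res mm [[0.1, 0.4], [1.0, -1.9], [-0.4, 0.9], [-0.8, 0.6]]
frame [0.649  0.0331] -7.09 res mm [[1.3, -1.8], [0.7, 2.3], [-0.7, -0.2], [-1.4, -0.4]]
mat [ 0.5489 -0.3985] -5.42 res mm [[1.0, 0.1], [0.5, 0.5], [-1.5, -0.3], [0.0, -0.4]]
handle [[ 0.5527726  -0.40055519  0.121     ]]
head [ 0.558  -0.4013] -10.46 res mm [[5.2, 0.0], [2.2, -0.8], [-3.7, 0.1], [-3.8, 0.6]]
bottle [[0.55207117 0.402312   0.13      ]] eyep [[0.46219446 0.4686564  0.075     ]] dish [[0.70788014 0.18169517 0.056     ]] obj [[ 0.67461608 -0.14666817  0.078     ]]
```

```bash
python3 - <<'E'
from workcell import *
from h import *
import pickle
o=down(np.radians(-13.6)); 
b=np.array([.4523,.0933])
try: arm.goto([*b,.16],o)
except arm.PlanningError: o=down(np.radians(-13.6+180));arm.goto([*b,.16],o)
print(get_obs()["time_s"],get_obs()["joint_positions"])
c=capture("wrist");cv2.imwrite("pics/w1.png",c["pixels"][:,:,::-1]);pickle.dump(c,open("w1.pkl","wb"))
hsv=cv2.cvtColor(c["pixels"],cv2.COLOR_RGB2HSV);m=cv2.inRange(hsv,(100,130,50),(130,255,255))
cs=max(cv2.findContours(m,0,2)[0],key=cv2.contourArea)
W=p2w(c,cs.reshape(-1,2),.034)[:,:2]*1e3
r=cv2.minAreaRect(W.astype(np.float32));print(r)
E
```

```text
2.65 [ 6.34011659e+00  1.35472528e+01  1.05990804e+02 -1.50772214e-02
  6.04331518e+01  2.00103427e+01]
((453.6122131347656, 95.97100830078125), (99.5274429321289, 68.69534301757812), 76.59564971923828)
```

```bash
python3 - <<'E'
from workcell import *
from h import *
b=np.array([.4532,.0952])
arm.move_straight([*b,.05],v=.2)
print(arm.move_straight([*b,.018],v=.08,contact_N=8))
jaws.move_gripper(.7,30); o=get_obs();print(o["finger_gap"],o["grasp_force"],o["position"])
d=np.array([np.sin(np.radians(7.1)),np.cos(np.radians(7.1))])
e=b+.14*d
arm.move_straight([*e,.018],v=.1)
jaws.move_gripper(1.0); arm.move_straight([*e,.2],v=.25)
# go to see the mallet
a=np.radians(-8)
arm.goto([.553,-.40,.28],down(a))
o=get_obs();print(o["time_s"],o["position"],o["joint_positions"])
c=capture("wrist");cv2.imwrite("pics/w2.png",c["pixels"][:,:,::-1])
import pickle;pickle.dump(c,open("w2.pkl","wb"))
c=capture("top");pickle.dump(c,open("t2.pkl","wb"))
m=cv2.inRange(cv2.cvtColor(c["pixels"],cv2.COLOR_RGB2HSV),(100,130,50),(130,255,255));m[:,300:]=0
cs=max(cv2.findContours(m,0,2)[0],key=cv2.contourArea);print(cv2.minAreaRect((p2w(c,cs.reshape(-1,2),.034)[:,:2]*1e3).astype(np.float32)))
E
```

```text
False
0.8095931723421597 34.18708026409149 [0.4537629  0.09530383 0.01876657]
9.275 [ 0.55349329 -0.39874096  0.27994137] [-3.93322803e+01  2.49825888e+01  6.90279664e+01  3.09125369e-02
  8.60117946e+01 -3.14179218e+01]
((469.45147705078125, 232.34922790527344), (98.77233123779297, 68.79400634765625), 77.03314208984375)
```

View pics/w2.png

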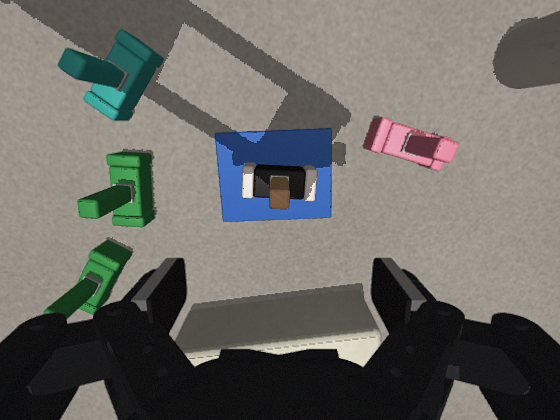

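```bash
python3 - <<'E'
import pickle
from h import *
c=pickle.load(open("w2.pkl","rb"));p=c["pixels"][:,:,::-1]
im=cv2.resize(p[125:230,210:340],None,fx=6,fy=6,interpolation=cv2.INTER_CUBIC)
x0,y0,a=.5545,-.4005,np.radians(-9)
def dr(pts,z,col):
    q=w2p(c,[[*(R(a)@np.array(k)+[x0,y0]),z] for k in pts]);q=((q-[210,125]+.5)*6-.5)
    cv2.polylines(im,[q.astype(np.int32)],True,col,1)
H=[(.045,.02),(.045,-.02),(-.045,-.02),(-.045,.02)]
dr(H,.044,(0,255,0));dr(H,.004,(0,255,255));dr([(.01,.01),(.01,-.01),(-.01,-.01),(-.01,.01)],.121,(0,0,255))
cv2.imwrite("pics/w2o.png",im)
m=cv2.inRange(cv2.cvtColor(c["pixels"],cv2.COLOR_RGB2HSV),(100,130,30),(130,255,255))
cs=max(cv2.findContours(m,0,2)[0],key=cv2.contourArea);print(cv2.minAreaRect((p2w(c,cs.reshape(-1,2),.004)[:,:2]*1e3).astype(np.float32)))
E
```

```text
((547.9876098632812, -399.6558837890625), (118.84195709228516, 148.72267150878906), 84.40522766113281)
```

View pics/w2o.png

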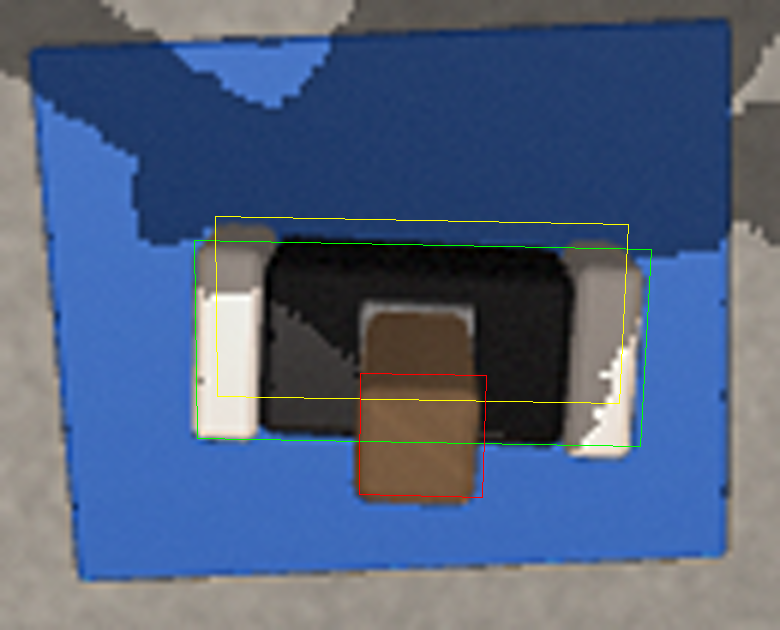

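```bash
python3 - <<'E'
from workcell import *
from h import *
import pickle
arm.goto([.60,.04,.26],down(np.radians(-7-90)))
c=capture("wrist");pickle.dump(c,open("w3.pkl","wb"));print(get_obs()["time_s"])
print(w2p(c,[[.56,.12,.06],[.53,-.03,.06],[.73,.03,.02]]))
cv2.imwrite("pics/w3.png",c["pixels"][:,:,::-1])
E
```

```text
11.3583
[[212.19684563 229.67897935]
 [346.56747804 239.17433605]
 [272.70387062  62.25753982]]
```

View pics/w3.png

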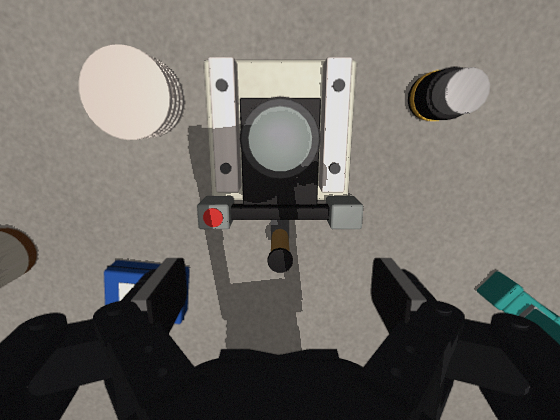

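```bash
python3 - <<'E'
import pickle
from h import *
c=pickle.load(open("w3.pkl","rb"));p=c["pixels"][:,:,::-1]
W=np.r_[p2w(c,[(206,60),(354.5,61)],.018),p2w(c,[(280,260.5)],.084)]
x,r=fit(W,[(.085,.085),(.085,-.085),(-.126,0)]);print(x[:2],np.degrees(x[2]),r*1e3)
F=lambda q,z:w2p(c,[[*(R(x[2])@np.array(k)+x[:2]),z] for k in q])
im=cv2.resize(p[180:275,190:370],None,fx=4.4,fy=4.4,interpolation=cv2.INTER_CUBIC)
def dr(q,z,col):
    cv2.polylines(im,[(((F(q,z)-[190,180]+.5)*4.4-.5)).astype(np.int32)],True,col,1)
for s in(1,-1): dr([(-.1,s*.075-.018),(-.1,s*.075+.018)],.06,(0,255,0));dr([(-.1,s*.075-.018),(-.1,s*.075+.018)],.014,(255,0,255))
dr([(-.126+.014*np.cos(t),.014*np.sin(t)) for t in np.arange(0,6.3,.3)],.084,(0,255,255))
dr([(-.075,-.085),(-.075,.085)],.018,(0,165,255))
cv2.imwrite("pics/w3o.png",im)
g=cv2.cvtColor(p,cv2.COLOR_BGR2GRAY)
print(g[200:242,205:228:4].mean(1).astype(int),g[200:242,336:356].mean(1).astype(int))
E
```

```text
[0.64741673 0.03195415] -7.1835503505757075 [[ 1.08858022  3.38500184]
 [ 0.6592841  -3.79703889]
 [-1.74786431  0.41203706]]
[ 52  53  52  52  73 120 131 140 121 109 106 102  91  94  92  91  91  91
  90  90  91  91  89  99 104 103 105 122 111  87  90  88  89  90  90 101
  98  98 100  99 100 100] [ 53  53  52  52  78 126 141 154 151 150 150 149 147 147 146 146 146 145
 145 144 144 144 143 143 142 142 142 144 126 125 137 138 139 140 139 138
 138 137 138 137 139 140]
```

View pics/w3o.png

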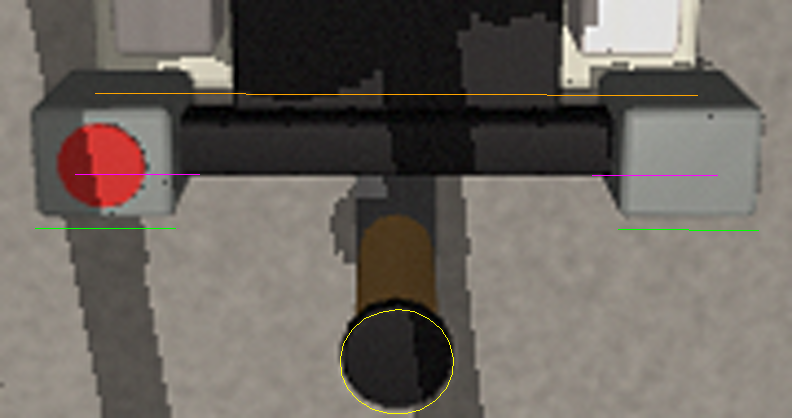

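```bash
cat >> h.py <<'E'
FX=np.array([.648,.0325]);FA=np.radians(-7.15);OF=None
def f2w(x,y): return R(FA)@np.array([x,y])+FX
def w2f(p): return R(-FA)@(np.array(p)[:2]-FX)
E
python3 - <<'E'
from workcell import *
from h import *
o=down(np.radians(-10.3));m=[.5533,-.4007]
arm.goto([*m,.25],o);arm.move_straight([*m,.125],v=.2);print(arm.move_straight([*m,.092],v=.08,contact_N=8))
jaws.move_gripper(.0,80);s=get_obs();print(s["finger_gap"],s["grasp_force"],s["position"],s["contact_force"])
arm.move_straight([*m,.29],v=.15)
s=get_obs();print(s["finger_gap"],s["contact_force"],s["time_s"])
of=down(FA)
arm.goto([*f2w(-.175,.075),.25],of);arm.move_straight([*f2w(-.175,.075),.105],v=.15)
s=get_obs();print(s["position"],w2f(s["position"]),s["contact_force"],s["time_s"])
c=capture("wrist");cv2.imwrite("pics/w4.png",c["pixels"][:,:,::-1])
import pickle;pickle.dump(c,open("w4.pkl","wb"))
E
```

```text
False
0.22486978032457872 78.56372594833374 [ 0.55368477 -0.40087189  0.09244383] [0.06302031 0.1437738  1.31678024]
0.22137367875904543 [ 1.56226149e-03 -3.50486995e-01 -2.01705560e+00] 16.675
[0.48456022 0.12874206 0.10566386] [-0.17414782  0.07515073] [-0.29180226 -0.38672329 -3.24108588] 19.725
```

View pics/w4.png

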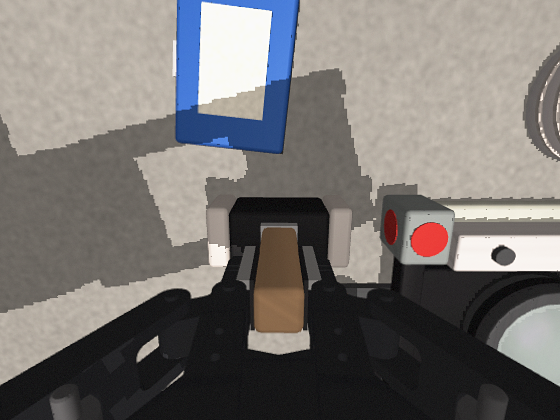

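The picture shows the mallet held square at (280,235), its white face at (340,237), with the red-dotted lug straight ahead at (428,238) and the box clear at (235,70). Now the first tap.

```bash
cat >> h.py <<'E'
def tap(y,adv,maxx=-.12,vtap=.04):
    from workcell import arm,get_obs
    S=lambda:w2f(get_obs()["position"])[0]
    hit=arm.move_straight([*f2w(maxx,y),.105],v=.02,contact_N=2.5)
    s=get_obs();x0=S();print("hit",hit,"x0",round(x0*1e3,2),"F",s["contact_force"].round(2))
    if not hit or x0<-.155: print("suspicious");return None
    tgt=x0+adv(x0) if callable(adv) else x0+adv
    arm.move_straight([*f2w(tgt,y),.105],v=vtap)
    arm.wait(.1);s=get_obs();x1=S();print("end x1",round(x1*1e3,2),"F",s["contact_force"].round(2),"t",s["time_s"])
    arm.move_straight([*f2w(tgt-.03,y),.105],v=.1)
    return x0,x1
E
python3 - <<'E'
from h import *
print(tap(.075,.0055))
from workcell import *
import pickle
pickle.dump(capture("wrist"),open("w5.pkl","wb"))
E
```

```text
hit True x0 -143.38 F [-0.17  0.91 -3.08]
end x1 -139.72 F [-5.54  0.89 -2.74] t 21.7917
(np.float64(-0.14337618583406306), np.float64(-0.1397224716047456))
```

```bash
python3 - <<'E'
from h import *
from workcell import *
for q in ((-.205,.075),(-.205,-.075),(-.165,-.075)): arm.move_straight([*f2w(*q),.105],v=.15)
arm.wait(.2)
des=-.1337
print(tap(-.075,lambda x0:des+.0018-x0))
E
```

```text
hit True x0 -142.83 F [-0.67 -0.99 -1.86]
end x1 -134.46 F [-4.99 -0.39 -2.5 ] t 26.2417
(np.float64(-0.14282718451147727), np.float64(-0.13446465382199116))
```

```bash
python3 - <<'E'
from h import *
from workcell import *
for q in ((-.205,-.075),(-.205,.075),(-.16,.075)): arm.move_straight([*f2w(*q),.105],v=.15)
arm.wait(.2)
des=-.1284
print(tap(.075,lambda x0:des+.0018-x0,maxx=-.115))
E
```

```text
hit True x0 -140.63 F [-0.56  0.55 -2.91]
end x1 -128.95 F [-4.91  0.42 -4.67] t 30.7167
(np.float64(-0.14062971537765018), np.float64(-0.12894616482555044))
```

```bash
python3 - <<'E'
from h import *
from workcell import *
for q in ((-.205,.075),(-.205,-.075),(-.155,-.075)): arm.move_straight([*f2w(*q),.105],v=.15)
arm.wait(.2)
r=tap(-.075,lambda x0:-.1232+.0019-x0,maxx=-.11)
if r and r[1]>-.1265:
    for q in ((-.205,-.075),(-.205,.075),(-.15,.075)): arm.move_straight([*f2w(*q),.105],v=.15)
    arm.wait(.2)
    r=tap(.075,lambda x0:r[1]+.0056+.0019-x0,maxx=-.105)
    print(r)
E
```

```text
hit True x0 -134.81 F [ 0.52  0.32 -3.  ]
end x1 -123.95 F [-4.67 -1.67 -2.83] t 35.275
hit True x0 -129.63 F [-0.59  0.36 -2.75]
end x1 -118.86 F [-4.62 -0.29 -4.35] t 39.8917
(np.float64(-0.129627107928865), np.float64(-0.11885993378994338))
```

```bash
python3 - <<'E'
from h import *
from workcell import *
import pickle
arm.move_straight([*f2w(-.2,.075),.105],v=.2)
arm.move_straight([*f2w(-.2,.075),.27],v=.25)
o=down(np.radians(-8));m=[.551,-.400]
arm.goto([*m,.22],o);arm.move_straight([*m,.105],v=.2);arm.wait(.2)
print(arm.move_straight([*m,.086],v=.02,contact_N=4));s=get_obs();print(s["position"],s["contact_force"])
jaws.move_gripper(.6);arm.wait(.2);jaws.move_gripper(1.0)
arm.move_straight([*m,.28],v=.2)
pickle.dump(capture("wrist"),open("w6.pkl","wb"));print(get_obs()["time_s"])
arm.goto([.60,.04,.26],down(np.radians(-7-90)));print(get_obs()["time_s"])
c=capture("wrist");pickle.dump(c,open("w7.pkl","wb"))
a=pickle.load(open("w6.pkl","rb"))["pixels"];b=c["pixels"]
cv2.imwrite("pics/fin.png",np.vstack([cv2.resize(a[100:250,140:400],(780,450))[:,:,::-1][:298],]) if 0 else np.hstack([cv2.resize(a[90:290,180:380],(400,400)),cv2.resize(b[50:270,170:390],(400,400))])[:,:,::-1])
E
```

```text
True
[ 0.5510975  -0.40002943  0.0923795 ] [0.41122107 0.33099446 3.8173631 ]
47.2917
49.225
```

View pics/fin.png

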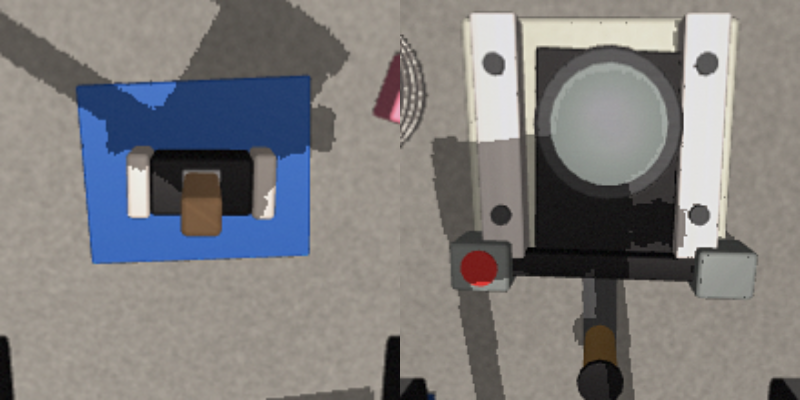

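```bash
python3 - <<'E'
import pickle
from h import *
for n in("w3","w7"):
    c=pickle.load(open(n+".pkl","rb"));g=cv2.cvtColor(c["pixels"],cv2.COLOR_RGB2GRAY).astype(float)
    k=198 if n=="w7" else 215
    for nm,u0,u1 in(("red",206,226),("plain",338,356)):
        pr=g[k:k+36,u0:u1].mean(1);print(n,nm,k,pr.astype(int).tolist())
def at(n,uv):
    c=pickle.load(open(n+".pkl","rb"));return w2f(p2w(c,[uv],.06)[0])*1e3
for n,uv in(("w3",(214,228)),("w3",(347,228)),("w7",(214,209.5)),("w7",(349,213.7))):print(n,at(n,uv))
E
```

```text
w3 red 215 [95, 94, 91, 91, 95, 93, 94, 91, 96, 96, 100, 104, 123, 107, 89, 92, 89, 90, 90, 90, 89, 88, 85, 86, 86, 92, 92, 91, 92, 92, 92, 93, 94, 94, 94, 94]
w3 plain 215 [146, 145, 145, 144, 144, 144, 143, 143, 143, 142, 142, 142, 144, 127, 126, 137, 138, 140, 140, 140, 138, 138, 137, 138, 137, 138, 139, 140, 140, 139, 138, 138, 138, 137, 137, 140]
w7 red 198 [58, 59, 58, 59, 59, 59, 79, 102, 119, 132, 130, 117, 87, 103, 102, 103, 102, 99, 99, 98, 99, 99, 99, 96, 96, 96, 97, 97, 94, 94, 94, 93, 93, 94, 91, 91]
w7 plain 198 [151, 150, 150, 149, 148, 148, 147, 147, 146, 146, 146, 146, 146, 146, 147, 126, 105, 141, 140, 138, 138, 139, 139, 139, 139, 138, 138, 139, 139, 139, 138, 137, 138, 139, 142, 142]
w3 [-96.19654913  73.72682238]
w3 [-95.8327632  -76.36291148]
w7 [-74.53496819  72.42149915]
w7 [-79.05164336 -77.58378201]
```

```bash
python3 -c "
from workcell import *
print(arm.hand_in(),get_obs()['time_s'])"
```

```text
the job is handed in; nothing more can be done
the job is handed in; nothing more can be done
```

The job is handed in at about 49 s: five alternating taps, red-dotted lug first, brought both ends past 15 mm (red about 22–24 mm, plain about 17–19 mm out). The first tap left red only about 3 mm ahead, the rest about 5 mm. The slide box is clear to the left and the mallet stands upright on its mat.

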